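# Park the suction wand behind the bench post

## Robot

A 6-joint arm with a two-finger parallel gripper is mounted at the origin on the work surface. World frame = base frame: x ahead of the robot, y to its left, z up, the work surface at z = 0. Lengths are in m, angles in rad, forces in N, time in s.
With the tool pointing down it reaches from about 0.35 to 0.975 m from the base axis. Payload 7.1 kg.
Tool frame: the origin (TCP) lies at the very end of the fingers, on their centre line; the grasp point (between the pads) lies 19 mm behind it; z points along the fingers, x is the direction in which the jaws open and shut, and the axes are right-handed (so a half turn about z gives the same grasp; the last joint's range is limited). The gripper opens to 88 mm and grips with 3 to 60 N. Pads are 20 mm wide; open, the fingers measure 115 mm over their backs; the gripper's body (75 mm by 178 mm) begins 61 mm behind the grasp point.
Start: joints at [-1.253, 0.423, 1.63, -0, 1.089, -0.019], TCP at [0.207, -0.59, 0.223] pointing down, gripper open.
Joint ranges: [-3, 3], [-0.9, 2.11], [0.09, 2.58], [-1.31, 4.45], [0.11, 2.69], [-2.54, 2.54]. Speed limits (rad/s): [2.39, 2.39, 3.01, 3.14, 3.14, 3.14].

## Interface

Orientations are given as a unit quaternion [x, y, z, w].
In Python, from cell import observe, camera, calibration, sign_off gives the robot as it stands. The module is installed in compiled form; this text tells all that it offers.
- The arm moves only by the tool arm_command, never from a script. Its argument "deltas" is a list of rows, each an object with "dp": the shift along the world's x, y, z in units of 30 mm (1.0 is 30 mm), a list of three; "dr": the turn, a rotation vector about the world's x, y, z in units of 6 degrees (1.0 is 6 degrees), a list of three; "grip": the finger opening in mm, from 0 to 87.8. A call has exactly 5 rows; each row shifts and turns the commanded pose from where the row before left it; what a row does not reach is not made up. A row lasts 1/12 s, in which the tool goes at most 41.7 mm and 7.16 degrees, less where a joint would pass 70% of its speed; a pose out of reach is approached as far as the arm can. A call is refused whole if a number of a shift passes 1 or a number of a turn 1, either way. A call with a gripper value outside its range is refused whole. The fingers move at their own pace and stop on an object; "grip_force" is the grip in N (left out, the last holds). Time passes only in rows, so rows that do not move let the fingers close, or fill a call up. It gives the time, the measured TCP pose, the force and the opening at its end, in the units of the state.
- observe(): the state, without advancing time (a new reading comes with each control period).
- camera(name): name is "side" or "top"; returns the picture (420x560x3 uint8, red, green, blue); there is no depth.
- calibration(name): a dict with "intrinsics" (3x3 intrinsics, pixels), "world_from_camera" (4x4, takes a point from camera to world coordinates). Camera axes: x right, y down, z forward; pixel columns grow to the right and rows downward; lengths in m; the calibration is good to about 2 mm. A picture is of the moment at which its call begins. calibration takes no time and is no camera call.
- sign_off(): hands the job in, once; it reports no verdict.
The state is a dict: "time": time; "joint_pos": joint angles; "joint_vel": joint speeds; "joint_torque": joint torques, N m; "ee_pos": TCP position; "eef_rot": TCP orientation; "force": force on the tool from outside, world axes, zero at the start; "ft_torque": the same for the moment, N m; "finger_gap": opening from 0.0 (shut) to 1.0 (fully open).
Only numpy, scipy, OpenCV 4.12 (cv2) and the standard library are available. Lean on these libraries where they do the work, as an engineer would, in place of code of your own. Each camera call takes 0.05 s, during which the arm holds its last target. There are 200 camera calls.

## Task

Park the long suction wand in its blue bay: pushing it along the bench with the fingertips, one end and then the other, angle it past the steel post at the mouth so that it ends lying flat inside the bay, against the back wall along its whole length. Only push it, never pick it up or tip it, leave the other things on the bench where they are, and take the hand away at the end.

Things in the scene. Friction and masses are not known exactly. Their poses are not given: they have to be found in the camera images.
- wand: Loose straight suction wand, a plain rectangular bar 240 mm long, 30 mm wide, 26 mm high, 0.17 to 0.35 kg: grey with an orange nozzle part (70 mm) at one end and a short black part (20 mm) at the other. It lies flat on the bench and slides when pushed. Origin: middle of its underside; its x axis runs along its length towards the orange end. It may be parked either way round.
- wand_nozzle (a point): Middle of the orange end face of the wand, 13 mm above the bench when it lies flat.
- wand_tail (a point): Middle of the black end face of the wand, 13 mm above the bench when it lies flat.
- bay: Fixed blue three-sided bay, open above and at the mouth, standing on the bench (the thin pale liner inside is flush with the bench and does not obstruct). Walls 35 mm high, 8 mm thick. Inside it is 280 mm wide and 100 mm deep. Origin: middle of the mouth, at bench height; x points from the mouth into the bay, so the inner face of the back wall is at x = 100 mm; y runs along the mouth, the inner faces of the side walls at y = +140 and -140 mm, from x = 0 to 100 mm.
- post: Fixed upright steel post with a black top, 20 mm in diameter, 70 mm high, on the mouth line of the bay: in the bay's frame x is 0 to 10 mm and y is 75 to 90 mm to one side or the other of the middle. Between it and the farther side wall there are 205 to 220 mm, less than the wand's length; between it and the back wall 80 to 90 mm. Origin: centre of its foot.
- cap: Flat dark round cover, 32 mm in diameter, flush with the bench, over the unused post socket on the other side of the mouth. No obstacle. Origin: its centre.
- model: Bystander, loose: yellow stone model of a dental arch on a round base, 64 mm in diameter, 35 mm high. Origin: middle of its underside.
- former: Bystander, loose: pink round form with an upright stem, 68 mm in diameter, 58 mm high. Origin: middle of its underside.
- jar: Bystander, loose: small amber jar, 52 mm in diameter, 60 mm high. Origin: middle of its underside.
- knife: Bystander, loose: plaster knife lying on the bench, dark handle and steel blade, 182 mm long, 16 mm wide, 12 mm high, its x axis towards the blade. Origin: on its underside, 90 mm from the handle's end.
Not all that is in view belongs to the job. There is more than one size of the post; the job needs the smaller.

How it is judged:
By the outcome, as a careful person would: the job done as asked, in the order asked, and still so for the second after the job is handed in, with the robot touching nothing.
It also fails if it takes over 72 s, if anything falls off the work surface, if the arm or the gripper's body presses on something with over 40 N, if the wrist force passes 120 N, or if a joint passes its speed limit or range.

## Working session

There is one attempt and no reset: what is moved stays moved. The work goes in short steps, Python scripts to look and compute and a tool call to move; the robot and the scene stay as the last step left them, time stands still between calls to the robot, and variables do not carry over. Pictures are saved under pics/ and viewed, about 8 in all and at most 12, crops included, and the job is handed in when it is done.

Besides the shell and the picture viewer there is one more tool, called after "Call:" by a JSON object that holds its "op" and its "data", one argument or row to a line. arm_command: Moves the arm, as the interface text tells. Its arguments: {"type":"object","properties":{"deltas":{"type":"array"},"grip_force":{"type":"number"}},"required":["deltas"]}

```bash
mkdir -p pics
python3 - <<'E'
from cell import *
import cv2,numpy as np
for n in("top","side"):
    im=camera(n);cv2.imwrite(f"pics/{n}0.png",im[:,:,::-1]);c=calibration(n)
    print(n,np.round(c["intrinsics"],1).tolist(),np.round(c["world_from_camera"],3).tolist())
s=observe();print(s["time"],s["ee_pos"],s["eef_rot"],s["force"])
E
```

```text
top [[502.2, 0.0, 277.6], [0.0, 502.2, 214.2], [0.0, 0.0, 1.0]] [[-0.01, -0.986, 0.165, 0.39], [-1.0, 0.006, -0.019, 0.008], [0.018, -0.166, -0.986, 1.142], [0.0, 0.0, 0.0, 1.0]]
side [[417.3, 0.0, 277.7], [0.0, 417.3, 218.8], [0.0, 0.0, 1.0]] [[-0.988, -0.073, 0.133, 0.444], [-0.15, 0.603, -0.784, 0.736], [-0.023, -0.795, -0.607, 0.627], [0.0, 0.0, 0.0, 1.0]]
0.1 [ 0.20642714 -0.58941237  0.22199363] [ 8.15609546e-01 -5.78602295e-01 -5.33927307e-04 -4.09637422e-04] [ 0.49475041  0.46448179 -0.10119098]
```

View pics/top0.png

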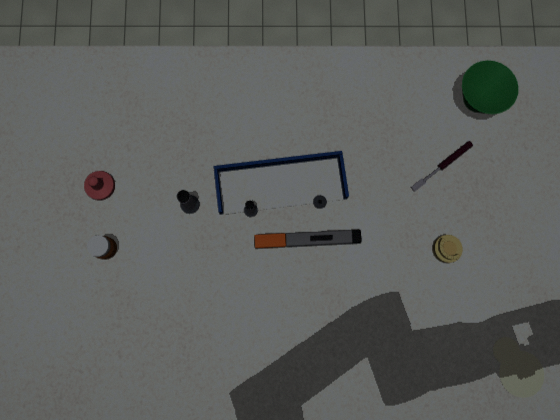

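View pics/side0.png

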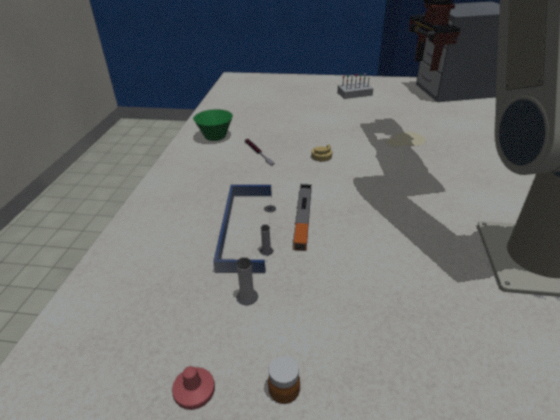

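```bash
cat > h.py <<'E'
from cell import *
import cv2,numpy as np
def px2w(n,uv,z):
    c=calibration(n);K=np.array(c["intrinsics"]);T=np.array(c["world_from_camera"])
    uv=np.atleast_2d(uv).astype(float)
    d=(T[:3,:3]@np.linalg.inv(K)@np.c_[uv,np.ones(len(uv))].T).T;o=T[:3,3]
    return (o+d*((z-o[2])/d[:,2])[:,None])[:,:2]
def w2px(n,p):
    c=calibration(n);K=np.array(c["intrinsics"]);T=np.array(c["world_from_camera"])
    q=K@T[:3,:3].T@(np.array(p)-T[:3,3]);return q[:2]/q[2]
def grab(n,name=None):
    im=camera(n)
    if name: cv2.imwrite(f"pics/{name}.png",im[:,:,::-1])
    return im
def blob(m):
    k,l,s,c=cv2.connectedComponentsWithStats(m.astype(np.uint8));i=1+np.argmax(s[1:,4]);return (l==i),s[i,4]
def rect(m,z):
    cs,_=cv2.findContours(m.astype(np.uint8),0,1);c=max(cs,key=cv2.contourArea)
    return px2w("top",c[:,0,:],z)
def wand(im,roi=None):
    """orange centre, plus wand pose from outline of orange+grey+black"""
    h=cv2.cvtColor(im,cv2.COLOR_RGB2HSV)
    o,_=blob((h[...,0]<14)&(h[...,1]>190)&(h[...,2]>110))
    return o
E
python3 - <<'E'
from h import *
im=cv2.imread("pics/top0.png")[:,:,::-1];h=cv2.cvtColor(im,cv2.COLOR_RGB2HSV)
for uv in [(270,241),(300,240),(355,237),(280,160),(280,185),(270,270),(250,205),(320,202)]:print(uv,im[uv[1],uv[0]],h[uv[1],uv[0]])
b,a=blob((h[...,0]>100)&(h[...,0]<130)&(h[...,1]>120));print("blue",a)
p=px2w("top",np.argwhere(b)[:,::-1],.035)
cs,_=cv2.findContours(b.astype(np.uint8),0,1);c=max(cs,key=cv2.contourArea)
r=cv2.minAreaRect((px2w("top",c[:,0,:],.035)*1000).astype(np.float32));print("bay outer z35",r,cv2.boxPoints(r).round().tolist())
o=wand(im);v,u=np.argwhere(o).T
print("orange",o.sum(),u.min(),u.max(),v.min(),v.max(),px2w("top",(u.mean(),v.mean()),.026))
m=cv2.inRange(im,(0,0,0),(100,100,100))>0; m[:222]=0;m[262:]=0;m[:,:245]=0;m[:,370:]=0;m|=o
m,_=blob(m);cs,_=cv2.findContours(m.astype(np.uint8),0,1);c=max(cs,key=cv2.contourArea)
r=cv2.minAreaRect((px2w("top",c[:,0,:],.026)*1000).astype(np.float32));print("wand",r,cv2.boxPoints(r).round().tolist())
for nm,uv in dict(post=(250,205),cap=(320,202),big=(185,197)).items():print(nm,px2w("top",uv,0),px2w("top",uv,.07))
t=cv2.resize(im[140:265,170:380],None,fx=3.8,fy=3.8,interpolation=cv2.INTER_CUBIC)
cv2.imwrite("pics/crop0.png",np.clip(t[:,:,::-1]*1.6,0,255))
s=cv2.imread("pics/side0.png")[165:315,180:340];cv2.imwrite("pics/crop1.png",cv2.resize(s,None,fx=3.8,fy=3.8,interpolation=cv2.INTER_CUBIC))
E
```

```text
(270, 241) [102  48  22] [ 10 200 102]
(300, 240) [55 56 58] [110  13  58]
(355, 237) [ 4 10  8] [ 80 153  10]
(280, 160) [10 25 52] [109 206  52]
(280, 185) [104 108 112] [105  18 112]
(270, 270) [102 105 107] [102  12 107]
(250, 205) [7 5 9] [135 113   9]
(320, 202) [6 7 8] [105  64   8]
blue 1087
bay outer z35 ((651.3995361328125, -21.831924438476562), (110.08265686035156, 294.3984069824219), 7.055898189544678) [[579.0, 117.0], [615.0, -175.0], [724.0, -161.0], [688.0, 131.0]]Traceback (most recent call last):
  File "<stdin>", line 8, in <module>
  File "h.py", line 23, in wand
    o,_=blob((h[...,0]<14)&(h[...,1]>190)&(h[...,2]>110))
        ~~~~^^^^^^^^^^^^^^^^^^^^^^^^^^^^^^^^^^^^^^^^^^^^^
  File "h.py", line 16, in blob
    k,l,s,c=cv2.connectedComponentsWithStats(m.astype(np.uint8));i=1+np.argmax(s[1:,4]);return (l==i),s[i,4]
                                                                     ~~~~~~~~~^^^^^^^^^
    return _wrapfunc(a, 'argmax', axis=axis, out=out, **kwds)
    return bound(*args, **kwds)
ValueError: attempt to get argmax of an empty sequence
```

```bash
python3 - <<'E'
s=open("h.py").read();i=s.index("def wand");s=s[:i]+'''def wand(im,u0=245,u1=370,v0=222,v1=262,hide=None):
    """wand centre (m), angle (rad, towards orange), size mm, from the top view"""
    h=cv2.cvtColor(im,cv2.COLOR_RGB2HSV)
    o=(h[...,0]<16)&(h[...,1]>150)&(h[...,2]>45)
    m=(h[...,2]<75)|o
    m&=~((h[...,0]>100)&(h[...,0]<130)&(h[...,1]>120))
    w=np.zeros(m.shape,bool);w[v0:v1,u0:u1]=1;m&=w;o&=w
    if hide is not None:m&=~hide
    m,_=blob(cv2.morphologyEx(m.astype(np.uint8),cv2.MORPH_OPEN,np.ones((3,3))))
    cs,_=cv2.findContours(m.astype(np.uint8),0,1);c=max(cs,key=cv2.contourArea)
    r=cv2.minAreaRect((px2w("top",c[:,0,:],.026)*1000).astype(np.float32))
    B=cv2.boxPoints(r);e=max((B[1]-B[0],B[2]-B[1]),key=np.linalg.norm)
    oc=px2w("top",np.argwhere(o)[:,::-1].mean(0),.026)[0]
    cen=np.array(r[0])/1000
    if e@(oc-cen)<0:e=-e
    return cen,np.arctan2(e[1],e[0]),np.round(r[1],1),oc
'''
open("h.py","w").write(s)
E
python3 - <<'E'
from h import *
im=cv2.imread("pics/top0.png")[:,:,::-1];h=cv2.cvtColor(im,cv2.COLOR_RGB2HSV)
print(wand(im))
R=cv2.inRange(h[...,2],0,30)>0
def dark(u0,u1,v0,v1):
    m=np.zeros_like(R);m[v0:v1,u0:u1]=R[v0:v1,u0:u1];m,a=blob(m);v,u=np.argwhere(m).T;return a,u.min(),u.max(),v.min(),v.max(),u.mean(),v.mean()
for nm,w in dict(post=(240,262,198,220),cap=(308,332,192,212),big=(172,204,185,216)).items():
    d=dark(*w);print(nm,d[:5],px2w("top",d[5:],0),px2w("top",d[5:],.07))
t=cv2.resize(im[140:265,170:380],None,fx=3.8,fy=3.8,interpolation=cv2.INTER_CUBIC)
cv2.imwrite("pics/crop0.png",np.clip(t[:,:,::-1]*1.8,0,255))
s=cv2.imread("pics/side0.png");hs=cv2.cvtColor(s,cv2.COLOR_BGR2HSV)
for nm,uv in dict(postfoot=(266,250),posttop=(265,229),bigfoot=(247,297),bigtop=(244,262)).items():print(nm,px2w("side",uv,0),px2w("side",uv,.07))
c,t0=np.array([.6514,-.0218]),np.radians(7.056)
ex=np.array([np.cos(t0),np.sin(t0)])
print(ex)
E
```

```text
(array([ 0.52178906, -0.08061124]), np.float32(1.6123207), array([ 33.9, 240.7]), array([0.51829347, 0.00389182]))
post (np.int32(138), np.int64(245), np.int64(256), np.int64(201), np.int64(215)) [[0.59636028 0.04823424]] [[0.58371244 0.04575719]]
cap (np.int32(100), np.int64(314), np.int64(325), np.int64(196), np.int64(207)) [[ 0.6110842  -0.11279458]] [[ 0.5975341  -0.10540405]]
big (np.int32(312), np.int64(177), np.int64(198), np.int64(190), np.int64(212)) [[0.61368549 0.19279291]] [[0.599976   0.18145753]]
postfoot [[0.59108858 0.04298221]] [[0.57472809 0.12025514]]
posttop [[ 0.60652708 -0.03144437]] [[0.58844436 0.05413118]]
bigfoot [[0.60452692 0.18642949]] [[0.58666733 0.24770022]]
bigtop [[0.63215534 0.08783117]] [[0.61121367 0.16010099]]
[0.99242656 0.12283938][ WARN:0@0.050] global loadsave.cpp:1063 imwrite_ Unsupported depth image for selected encoder is fallbacked to CV_8U.
```

View pics/crop0.png

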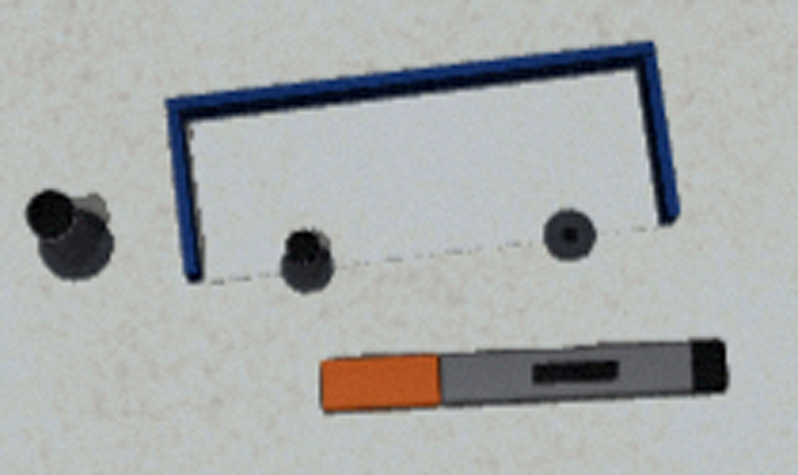

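The small post at about (250,204), on the mouth line, is the one meant. The larger one at (184,196) stands outside the bay, and the disc at (320,202) is the cap. In the bay's frame the post is at about (2, +75) mm. The wand's centre is at (-82,-42) mm, its nozzle towards +y and turned 5° inward.

Plan:
1. Push the nozzle end along -y.
2. Push the nozzle's side inward.
3. Push the tail axially, so the nozzle goes behind the post.
4. Push the tail side in.
5. Press the wand flat with both fingertips.

Call:
{"op": "arm_command", "data": {
  "deltas": [
    {"dp": [0.41,0.88,0],"dr": [0,0,-0.11],"grip": 0},
    {"dp": [0.41,0.88,0],"dr": [0,0,-0.11],"grip": 0},
    {"dp": [0.41,0.88,0],"dr": [0,0,-0.11],"grip": 0},
    {"dp": [0.41,0.88,0],"dr": [0,0,-0.11],"grip": 0},
    {"dp": [0.41,0.88,0],"dr": [0,0,-0.11],"grip": 0}
  ]
}}

```text
time: 0.52
ee_pos: [0.2682, -0.4564, 0.2223]
eef_rot: [0.798, -0.602, -0.0, -0.0]
force: [0.4, -0.5, 0.7]
finger_gap: 0.662
```

Call:
{"op": "arm_command", "data": {
  "deltas": [
    {"dp": [0.41,0.88,0],"dr": [0,0,-0.11],"grip": 0},
    {"dp": [0.41,0.88,0],"dr": [0,0,-0.11],"grip": 0},
    {"dp": [0.41,0.88,0],"dr": [0,0,-0.11],"grip": 0},
    {"dp": [0.41,0.88,0],"dr": [0,0,-0.11],"grip": 0},
    {"dp": [0.41,0.88,0],"dr": [0,0,-0.11],"grip": 0}
  ]
}}

```text
time: 0.93
ee_pos: [0.3297, -0.3244, 0.2225]
eef_rot: [0.781, -0.625, -0.0, -0.0]
force: [0.3, 0.6, 0.4]
finger_gap: 0.28
```

Call:
{"op": "arm_command", "data": {
  "deltas": [
    {"dp": [0.41,0.88,0],"dr": [0,0,-0.11],"grip": 0},
    {"dp": [0.41,0.88,0],"dr": [0,0,-0.11],"grip": 0},
    {"dp": [0.41,0.88,0],"dr": [0,0,-0.11],"grip": 0},
    {"dp": [0.41,0.88,0],"dr": [0,0,-0.11],"grip": 0},
    {"dp": [0.41,0.88,0],"dr": [0,0,-0.11],"grip": 0}
  ]
}}

```text
time: 1.35
ee_pos: [0.3912, -0.1924, 0.2225]
eef_rot: [0.762, -0.647, -0.0, 0.0]
force: [0.7, 0.0, 0.2]
finger_gap: 0.005
```

Call:
{"op": "arm_command", "data": {
  "deltas": [
    {"dp": [0.41,0.88,0],"dr": [0,0,-0.11],"grip": 0},
    {"dp": [0.41,0.88,0],"dr": [0,0,-0.11],"grip": 0},
    {"dp": [0.41,0.88,0],"dr": [0,0,-0.11],"grip": 0},
    {"dp": [0.41,0.88,0],"dr": [0,0,-0.11],"grip": 0},
    {"dp": [0.41,0.88,0],"dr": [0,0,-0.11],"grip": 0}
  ]
}}

```text
time: 1.77
ee_pos: [0.4527, -0.0604, 0.2226]
eef_rot: [0.744, -0.669, -0.0, 0.0]
force: [0.6, -1.2, 0.2]
finger_gap: 0.006
```

Call:
{"op": "arm_command", "data": {
  "deltas": [
    {"dp": [0.41,0.88,0],"dr": [0,0,-0.11],"grip": 0},
    {"dp": [0.41,0.88,0],"dr": [0,0,-0.11],"grip": 0},
    {"dp": [0.41,0.88,0],"dr": [0,0,-0.11],"grip": 0},
    {"dp": [0.41,0.88,0],"dr": [0,0,-0.11],"grip": 0},
    {"dp": [0.41,0.88,0],"dr": [0,0,-0.11],"grip": 0}
  ]
}}

```text
time: 2.18
ee_pos: [0.5142, 0.0716, 0.2224]
eef_rot: [0.724, -0.69, -0.0, 0.0]
force: [-0.0, -0.2, -0.2]
finger_gap: 0.006
```

Call:
{"op": "arm_command", "data": {
  "deltas": [
    {"dp": [0.01,0,-0.71],"dr": [0,0,0],"grip": 0},
    {"dp": [0.01,0,-0.71],"dr": [0,0,0],"grip": 0},
    {"dp": [0.01,0,-0.71],"dr": [0,0,0],"grip": 0},
    {"dp": [0.01,0,-0.71],"dr": [0,0,0],"grip": 0},
    {"dp": [0,0,-0.71],"dr": [0,0,0],"grip": 0}
  ]
}}

```text
time: 2.6
ee_pos: [0.515, 0.0703, 0.115]
eef_rot: [0.724, -0.69, -0.0, 0.0]
force: [0.1, -0.1, -0.7]
finger_gap: 0.005
```

Call:
{"op": "arm_command", "data": {
  "deltas": [
    {"dp": [0,0,-0.71],"dr": [0,0,0],"grip": 0},
    {"dp": [0,0,-0.71],"dr": [0,0,0],"grip": 0},
    {"dp": [0,0,-0.71],"dr": [0,0,0],"grip": 0},
    {"dp": [0,0,-0.71],"dr": [0,0,0],"grip": 0},
    {"dp": [0,0,-0.71],"dr": [0,0,0],"grip": 0}
  ]
}}

```text
time: 3.02
ee_pos: [0.515, 0.0701, 0.0085]
eef_rot: [0.724, -0.69, -0.0, 0.0]
force: [-0.6, -0.0, 0.7]
finger_gap: 0.002
```

Call:
{"op": "arm_command", "data": {
  "deltas": [
    {"dp": [0.01,-0.2,0],"dr": [0,0,0],"grip": 0},
    {"dp": [0.01,-0.2,0],"dr": [0,0,0],"grip": 0},
    {"dp": [0.01,-0.2,0],"dr": [0,0,0],"grip": 0},
    {"dp": [0.01,-0.2,0],"dr": [0,0,0],"grip": 0},
    {"dp": [0.01,-0.2,0],"dr": [0,0,0],"grip": 0}
  ]
}}

```text
time: 3.43
ee_pos: [0.5176, 0.0394, 0.0109]
eef_rot: [0.724, -0.69, 0.001, -0.001]
force: [-0.5, 2.2, 0.5]
finger_gap: 0.008
```

Call:
{"op": "arm_command", "data": {
  "deltas": [
    {"dp": [0.01,-0.2,0],"dr": [0,0,0],"grip": 0},
    {"dp": [0.01,-0.2,0],"dr": [0,0,0],"grip": 0},
    {"dp": [0.01,-0.2,0],"dr": [0,0,0],"grip": 0},
    {"dp": [0.01,-0.2,0],"dr": [0,0,0],"grip": 0},
    {"dp": [0.01,-0.2,0],"dr": [0,0,0],"grip": 0}
  ]
}}

```text
time: 3.85
ee_pos: [0.5184, 0.0096, 0.0099]
eef_rot: [0.724, -0.69, 0.0, -0.0]
force: [0.4, 3.0, 2.4]
finger_gap: 0.007
```

Call:
{"op": "arm_command", "data": {
  "deltas": [
    {"dp": [0,0.5,0],"dr": [0,0,0],"grip": 0},
    {"dp": [-0.9,0,0.5],"dr": [0,0,0],"grip": 0},
    {"dp": [-0.9,0,0.5],"dr": [0,0,0],"grip": 0},
    {"dp": [0,0,0],"dr": [0,0,0],"grip": 0},
    {"dp": [0,0,0],"dr": [0,0,0],"grip": 0}
  ]
}}

```text
time: 4.27
ee_pos: [0.4634, 0.0247, 0.0401]
eef_rot: [0.724, -0.69, 0.0, 0.0]
force: [1.4, -1.1, 0.2]
finger_gap: 0.001
```

Run:
```python
from h import *
im=grab("top","t1");print(wand(im,u0=230,u1=400,v1=275));print(observe()["ee_pos"])
cv2.imwrite("pics/t1c.png",cv2.resize(im[130:300,160:440,::-1],None,fx=2.8,fy=2.8))
```

```text
(array([ 0.50090918, -0.07290921]), np.float32(1.5621004), array([332.4, 116.3]), array([ 0.52729289, -0.06268888]))
[0.46476714 0.02476889 0.03990888]
```

View pics/t1c.png

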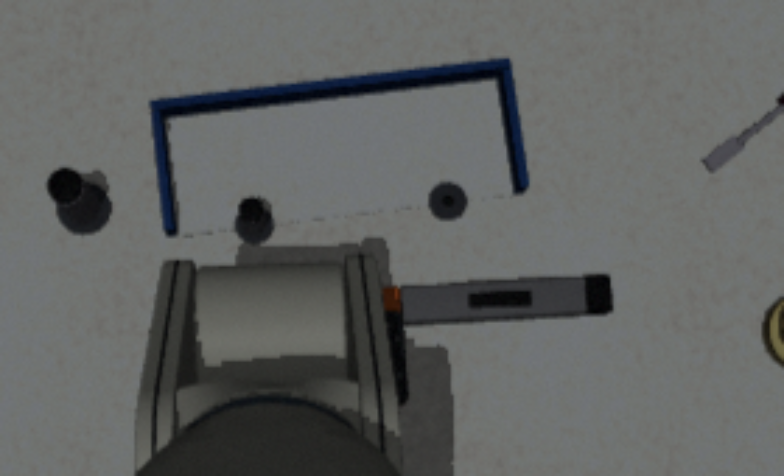

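Call:
{"op": "arm_command", "data": {
  "deltas": [
    {"dp": [0,-0.8,0],"dr": [0,0,0],"grip": 0},
    {"dp": [0,-0.8,-0.5],"dr": [0,0,0],"grip": 0},
    {"dp": [0,0,-0.5],"dr": [0,0,0],"grip": 0},
    {"dp": [0.4,0,0],"dr": [0,0,0],"grip": 0},
    {"dp": [0.4,0,0],"dr": [0,0,0],"grip": 0}
  ]
}}

```text
time: 4.73
ee_pos: [0.4885, -0.0238, 0.0082]
eef_rot: [0.724, -0.69, -0.001, 0.001]
force: [0.2, -0.0, -0.4]
finger_gap: 0.004
```

Call:
{"op": "arm_command", "data": {
  "deltas": [
    {"dp": [0.2,0.02,0],"dr": [0,0,0],"grip": 0},
    {"dp": [0.18,0.02,0],"dr": [0,0,-0.33],"grip": 0},
    {"dp": [0.18,0.02,0],"dr": [0,0,-0.33],"grip": 0},
    {"dp": [0.18,0.02,0],"dr": [0,0,-0.33],"grip": 0},
    {"dp": [0.18,0.02,0],"dr": [0,0,-0.33],"grip": 0}
  ]
}}

```text
time: 5.15
ee_pos: [0.5165, -0.02, 0.0092]
eef_rot: [-0.674, 0.739, 0.0, -0.0]
force: [-1.3, -0.1, 0.3]
finger_gap: 0.007
```

Call:
{"op": "arm_command", "data": {
  "deltas": [
    {"dp": [0.18,0,0],"dr": [0,0,-0.33],"grip": 0},
    {"dp": [0.18,0,0],"dr": [0,0,-0.33],"grip": 0},
    {"dp": [0.18,0,0],"dr": [0,0,-0.33],"grip": 0},
    {"dp": [0.18,0,0],"dr": [0,0,-0.33],"grip": 0},
    {"dp": [0.18,0,0],"dr": [0,0,-0.33],"grip": 0}
  ]
}}

```text
time: 5.57
ee_pos: [0.5435, -0.0199, 0.0092]
eef_rot: [-0.608, 0.794, 0.0, -0.0]
force: [0.2, 0.6, -0.5]
finger_gap: 0.003
```

Call:
{"op": "arm_command", "data": {
  "deltas": [
    {"dp": [0.18,-0.03,0],"dr": [0,0,-0.33],"grip": 0},
    {"dp": [0.18,-0.03,0],"dr": [0,0,-0.33],"grip": 0},
    {"dp": [0.18,-0.04,0],"dr": [0,0,-0.33],"grip": 0},
    {"dp": [0.18,-0.04,0],"dr": [0,0,-0.33],"grip": 0},
    {"dp": [0.18,-0.04,0],"dr": [0,0,-0.33],"grip": 0}
  ]
}}

```text
time: 5.98
ee_pos: [0.5704, -0.0253, 0.0092]
eef_rot: [-0.537, 0.843, 0.0, -0.0]
force: [-0.9, 0.2, 1.1]
finger_gap: 0.004
```

Call:
{"op": "arm_command", "data": {
  "deltas": [
    {"dp": [-0.3,0.2,0],"dr": [0,0,0],"grip": 0},
    {"dp": [-0.9,0,0.5],"dr": [0,0,0],"grip": 0},
    {"dp": [-0.9,0,0.9],"dr": [0,0,0],"grip": 0},
    {"dp": [-0.9,-0.5,0.9],"dr": [0,0,0],"grip": 0},
    {"dp": [-0.9,-0.9,0.9],"dr": [0,0,0],"grip": 0}
  ]
}}

```text
time: 6.4
ee_pos: [0.4532, -0.0569, 0.103]
eef_rot: [-0.54, 0.842, 0.001, -0.001]
force: [0.5, -1.0, 0.4]
finger_gap: 0.006
```

Run:
```python
from h import *
im=grab("top");print(wand(im,u0=205,u1=420,v0=170,v1=300));print(observe()["ee_pos"])
cv2.imwrite("pics/t2c.png",cv2.resize(im[130:300,160:440,::-1],None,fx=2.8,fy=2.8))
```

```text
(array([ 0.46372614, -0.08947443]), np.float32(1.2296885), array([261.5, 245.1]), array([ 0.59122564, -0.04771953]))
[ 0.45066227 -0.06019736  0.1061408 ]
```

View pics/t2c.png

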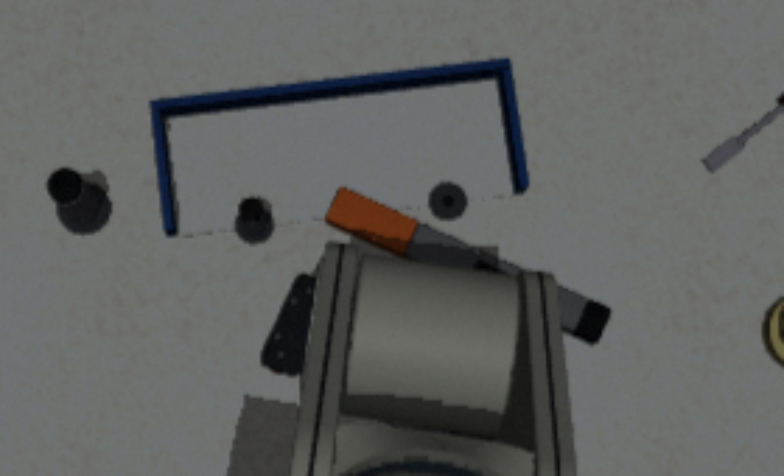

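```bash
cat >> h.py <<'E'
O=np.array([.5978,-.0284]);EX=np.array([.9924,.1228]);EY=np.array([-.1228,.9924])
def bay(p):p=np.atleast_2d(p)-O;return np.round(np.c_[p@EX,p@EY]*1000,1)
def world(b):b=np.atleast_2d(b)/1000;return np.round(O+b[:,:1]*EX+b[:,1:]*EY,4)
def pose(n,t):
    "from nozzle/tail points (world)"
    b=bay([n,t]);d=b[0]-b[1];print("bay nozzle",b[0],"tail",b[1],"len",np.linalg.norm(d).round(1),"a",np.degrees(np.arctan2(*d)).round(1),"world ang",np.degrees(np.arctan2(n[1]-t[1],n[0]-t[0])).round(1))
def cpix(x,y):return (160+x/2.8,130+y/2.8)
E
python3 - <<'E'
from h import *
P=px2w("top",[cpix(334,204.5),cpix(603,325.5)],.026);print(P);pose(*P)
print("post top",bay(px2w("top",cpix(252,208),.07)),"bay corners",bay(px2w("top",[cpix(170,232),cpix(521,188),cpix(152,102),cpix(509,60)],.035)))
E
```

```text
[[ 0.60288292 -0.01816064]
 [ 0.50311294 -0.2322753 ]]
bay nozzle [6.3 9.5] tail [-119.  -190.7] len 236.2 a 32.0 world ang 65.0
post top [[ 3.6 75. ]] bay corners [[  -0.6  142.6]
 [  -1.4 -141.2]
 [ 107.3  144.9]
 [ 105.4 -148. ]]
```

Call:
{"op": "arm_command", "data": {
  "deltas": [
    {"dp": [0.14,-0.88,0],"dr": [0,0,0],"grip": 0},
    {"dp": [0.14,-0.88,0],"dr": [0,0,0],"grip": 0},
    {"dp": [0.14,-0.88,0],"dr": [0,0,0],"grip": 0},
    {"dp": [0.14,-0.87,0],"dr": [0,0,0],"grip": 0},
    {"dp": [0.14,-0.87,0],"dr": [0,0,0],"grip": 0}
  ]
}}

```text
time: 6.87
ee_pos: [0.4765, -0.1905, 0.1026]
eef_rot: [-0.538, 0.843, -0.0, 0.0]
force: [0.6, 0.1, -0.7]
finger_gap: 0.009
```

Call:
{"op": "arm_command", "data": {
  "deltas": [
    {"dp": [0.14,-0.87,0],"dr": [0,0,0],"grip": 0},
    {"dp": [0.14,-0.87,0],"dr": [0,0,0],"grip": 0},
    {"dp": [0.14,-0.87,0],"dr": [0,0,0],"grip": 0},
    {"dp": [0,0,-0.8],"dr": [0,0,0],"grip": 0},
    {"dp": [0,0,-0.8],"dr": [0,0,0],"grip": 0}
  ]
}}

```text
time: 7.28
ee_pos: [0.4906, -0.2699, 0.0551]
eef_rot: [-0.538, 0.843, -0.002, 0.001]
force: [-1.0, -0.3, -0.1]
finger_gap: 0.004
```

Call:
{"op": "arm_command", "data": {
  "deltas": [
    {"dp": [0,0,-0.8],"dr": [0,0,0],"grip": 0},
    {"dp": [0,0,-0.8],"dr": [0,0,0],"grip": 0},
    {"dp": [0,0,0],"dr": [0,0,0],"grip": 0},
    {"dp": [0,0,0],"dr": [0,0,0],"grip": 0},
    {"dp": [0,0,0],"dr": [0,0,0],"grip": 0}
  ]
}}

```text
time: 7.7
ee_pos: [0.4897, -0.268, 0.0074]
eef_rot: [-0.538, 0.843, -0.0, 0.0]
force: [0.6, -0.4, 0.6]
finger_gap: 0.01
```

Call:
{"op": "arm_command", "data": {
  "deltas": [
    {"dp": [-0.12,0,0.05],"dr": [0,0,0],"grip": 0},
    {"dp": [0.17,0.36,0],"dr": [0,0,0],"grip": 0},
    {"dp": [0.09,0.18,0],"dr": [0,0,0],"grip": 0},
    {"dp": [0.08,0.18,0],"dr": [0,0,0],"grip": 0},
    {"dp": [0.09,0.18,0],"dr": [0,0,0],"grip": 0}
  ]
}}

```text
time: 8.12
ee_pos: [0.4994, -0.2404, 0.0089]
eef_rot: [-0.538, 0.843, -0.001, 0.0]
force: [-1.2, -2.5, 2.0]
finger_gap: 0.003
```

Call:
{"op": "arm_command", "data": {
  "deltas": [
    {"dp": [0.08,0.18,0],"dr": [0,0,0],"grip": 0},
    {"dp": [0.09,0.18,0],"dr": [0,0,0],"grip": 0},
    {"dp": [0.08,0.18,0],"dr": [0,0,0],"grip": 0},
    {"dp": [0.09,0.18,0],"dr": [0,0,0],"grip": 0},
    {"dp": [0.08,0.18,0],"dr": [0,0,0],"grip": 0}
  ]
}}

```text
time: 8.53
ee_pos: [0.5116, -0.2136, 0.0083]
eef_rot: [-0.538, 0.843, -0.0, -0.0]
force: [-1.6, -2.4, 1.9]
finger_gap: 0.008
```

Run:
```python
from h import *
im=grab("top");h=cv2.cvtColor(im,cv2.COLOR_RGB2HSV)
o=(h[...,0]<16)&(h[...,1]>150)&(h[...,2]>45);o[:150]=0;o[260:]=0;o[:,:205]=0;o[:,400:]=0
o,a=blob(o);cs,_=cv2.findContours(o.astype(np.uint8),0,1)
r=cv2.minAreaRect((px2w("top",max(cs,key=cv2.contourArea)[:,0],.026)*1000).astype(np.float32))
print(a,r,bay(cv2.boxPoints(r)/1000).tolist(),observe()["ee_pos"])
cv2.imwrite("pics/t3c.png",cv2.resize(im[130:300,160:440,::-1],None,fx=2.8,fy=2.8))
```

```text
390 ((602.9706420898438, -18.693111419677734), (69.06578063964844, 29.423099517822266), 65.31373596191406) [[-24.4, -12.6], [0.7, -28.1], [37.0, 30.6], [12.0, 46.1]] [ 0.51186321 -0.21271948  0.00818197]
```

View pics/t3c.png

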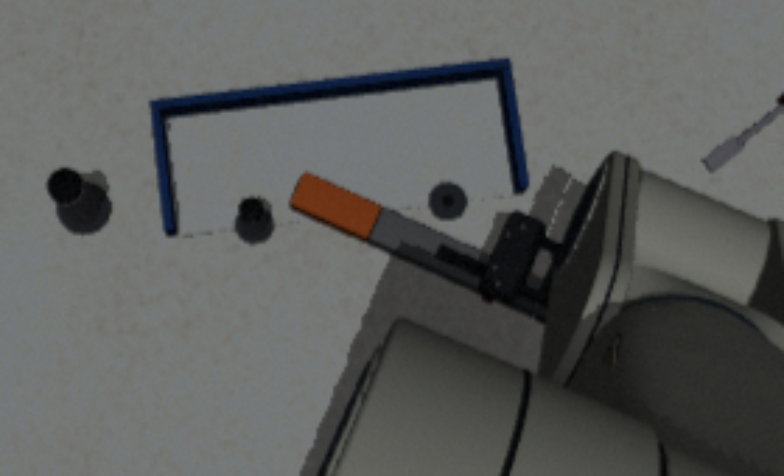

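Call:
{"op": "arm_command", "data": {
  "deltas": [
    {"dp": [0.09,0.2,0],"dr": [0,0,0],"grip": 0},
    {"dp": [0.09,0.2,0],"dr": [0,0,0],"grip": 0},
    {"dp": [0.1,0.2,0],"dr": [0,0,0],"grip": 0},
    {"dp": [0.09,0.2,0],"dr": [0,0,0],"grip": 0},
    {"dp": [0.09,0.2,0],"dr": [0,0,0],"grip": 0}
  ]
}}

```text
time: 9.0
ee_pos: [0.5253, -0.1833, 0.0081]
eef_rot: [-0.538, 0.843, 0.0, -0.0]
force: [-2.0, -1.4, 0.6]
finger_gap: 0.007
```

Call:
{"op": "arm_command", "data": {
  "deltas": [
    {"dp": [0.09,0.2,0],"dr": [0,0,0],"grip": 0},
    {"dp": [0.09,0.2,0],"dr": [0,0,0],"grip": 0},
    {"dp": [0.1,0.2,0],"dr": [0,0,0],"grip": 0},
    {"dp": [0.09,0.2,0],"dr": [0,0,0],"grip": 0},
    {"dp": [0.09,0.2,0],"dr": [0,0,0],"grip": 0}
  ]
}}

```text
time: 9.42
ee_pos: [0.5391, -0.1533, 0.0082]
eef_rot: [-0.538, 0.843, 0.0, -0.0]
force: [-0.4, -1.3, 0.8]
finger_gap: 0.007
```

Call:
{"op": "arm_command", "data": {
  "deltas": [
    {"dp": [-0.1,-0.2,0],"dr": [0,0,0],"grip": 0},
    {"dp": [-0.5,-0.3,0],"dr": [0,0,0],"grip": 0},
    {"dp": [-0.8,0,0],"dr": [0,0,0],"grip": 0},
    {"dp": [-0.8,0,0],"dr": [0,0,0],"grip": 0},
    {"dp": [0,0,0],"dr": [0,0,0],"grip": 0}
  ]
}}

```text
time: 9.83
ee_pos: [0.4674, -0.1682, 0.0076]
eef_rot: [-0.537, 0.843, 0.003, -0.002]
force: [-1.1, 0.7, 0.0]
finger_gap: 0.003
```

```bash
cat >> h.py <<'E'
def orange(im):
    h=cv2.cvtColor(im,cv2.COLOR_RGB2HSV)
    o=(h[...,0]<16)&(h[...,1]>150)&(h[...,2]>45);o[:150]=0;o[260:]=0;o[:,:205]=0;o[:,400:]=0
    o,a=blob(o);cs,_=cv2.findContours(o.astype(np.uint8),0,1)
    r=cv2.minAreaRect((px2w("top",max(cs,key=cv2.contourArea)[:,0],.026)*1000).astype(np.float32))
    B=bay(cv2.boxPoints(r)/1000);c=B.mean(0);e=max((B[1]-B[0],B[2]-B[1]),key=np.linalg.norm);e/=np.linalg.norm(e);e*=np.sign(e[1])
    print("orange",a,np.round(r[1],1),"a",np.degrees(np.arctan2(*e)).round(1),"nozzle",(c+35*e).round(1),"centre",(c-85*e).round(1),"tail",(c-205*e).round(1))
    return c,e
E
python3 - <<'E'
from h import *
im=grab("top");c,e=orange(im);print(world([c-85*e,c-205*e]),observe()["ee_pos"])
E
```

```text
orange 387 [68.4 29.7] a 31.9 nozzle [59.8 95.8] centre [-3.5 -6.1] tail [ -66.9 -108. ]
[[ 0.595  -0.0349]
 [ 0.5447 -0.1438]] [ 0.47029426 -0.16888146  0.0080245 ]
```

Call:
{"op": "arm_command", "data": {
  "deltas": [
    {"dp": [0,-0.3,0],"dr": [0,0,0],"grip": 0},
    {"dp": [0.7,0,0],"dr": [0,0,0],"grip": 0},
    {"dp": [0.7,0,0],"dr": [0,0,0],"grip": 0},
    {"dp": [0.7,0.15,0],"dr": [0,0,0],"grip": 0},
    {"dp": [0.03,0.3,0],"dr": [0,0,0],"grip": 0}
  ]
}}

```text
time: 10.3
ee_pos: [0.5431, -0.1665, 0.0092]
eef_rot: [-0.538, 0.843, -0.003, 0.002]
force: [-0.8, -0.8, 1.2]
finger_gap: 0.007
```

Call:
{"op": "arm_command", "data": {
  "deltas": [
    {"dp": [0.08,0.16,0],"dr": [0,0,0],"grip": 0},
    {"dp": [0.08,0.16,0],"dr": [0,0,0],"grip": 0},
    {"dp": [0.07,0.16,0],"dr": [0,0,0],"grip": 0},
    {"dp": [0.08,0.16,0],"dr": [0,0,0],"grip": 0},
    {"dp": [0.07,0.16,0],"dr": [0,0,0],"grip": 0}
  ]
}}

```text
time: 10.72
ee_pos: [0.5477, -0.1401, 0.0081]
eef_rot: [-0.538, 0.843, 0.0, -0.0]
force: [0.3, -2.0, -0.2]
finger_gap: 0.007
```

Call:
{"op": "arm_command", "data": {
  "deltas": [
    {"dp": [-0.1,-0.2,0],"dr": [0,0,0],"grip": 0},
    {"dp": [-0.5,-0.3,0],"dr": [0,0,0],"grip": 0},
    {"dp": [-0.8,0,0],"dr": [0,0,0],"grip": 0},
    {"dp": [-0.8,0,0],"dr": [0,0,0],"grip": 0},
    {"dp": [0,0.6,0],"dr": [0,0,0],"grip": 0}
  ]
}}

```text
time: 11.13
ee_pos: [0.4772, -0.1388, 0.0079]
eef_rot: [-0.537, 0.844, 0.002, -0.002]
force: [0.1, -0.4, 0.3]
finger_gap: 0.003
```

Call:
{"op": "arm_command", "data": {
  "deltas": [
    {"dp": [0.1,0.5,0],"dr": [0,0,0],"grip": 0},
    {"dp": [0.3,0.5,0],"dr": [0,0,0],"grip": 0},
    {"dp": [0.4,0.3,0],"dr": [0,0,0],"grip": 0},
    {"dp": [0.4,0.16,0],"dr": [0,0,0],"grip": 0},
    {"dp": [0,0,0],"dr": [0,0,0],"grip": 0}
  ]
}}

```text
time: 11.55
ee_pos: [0.5218, -0.0936, 0.0088]
eef_rot: [-0.538, 0.843, -0.001, 0.001]
force: [-0.0, -0.8, 0.6]
finger_gap: 0.007
```

Run:
```python
from h import *
im=grab("top");c,e=orange(im);n=np.array([e[1],-e[0]])
print("tcp",bay(observe()["ee_pos"][:2]),observe()["ee_pos"],"contact tcp",c-185*e-25*n)
```

```text
orange 382 [68.5 29.3] a 31.9 nozzle [ 67.6 109. ] centre [4.2 7.1] tail [-59.1 -94.8]
tcp [[-85.  -55.4]] [ 0.52023248 -0.09383821  0.0084804 ] contact tcp [-69.81349973 -64.63757168]
```

Call:
{"op": "arm_command", "data": {
  "deltas": [
    {"dp": [0.25,-0.12,0],"dr": [0,0,0],"grip": 0},
    {"dp": [0.25,-0.12,0],"dr": [0,0,0],"grip": 0},
    {"dp": [0.16,-0.1,0],"dr": [0,0,0.36],"grip": 0},
    {"dp": [0.16,-0.1,0],"dr": [0,0,0.36],"grip": 0},
    {"dp": [0.16,-0.09,0],"dr": [0,0,0.36],"grip": 0}
  ]
}}

```text
time: 12.02
ee_pos: [0.5478, -0.1107, 0.0081]
eef_rot: [-0.585, 0.811, 0.0, -0.0]
force: [-1.6, 1.1, 1.7]
finger_gap: 0.002
```

Call:
{"op": "arm_command", "data": {
  "deltas": [
    {"dp": [0.17,-0.09,0],"dr": [0,0,0.36],"grip": 0},
    {"dp": [0.17,-0.09,0],"dr": [0,0,0.36],"grip": 0},
    {"dp": [0.18,-0.07,0],"dr": [0,0,0.36],"grip": 0},
    {"dp": [0.18,-0.06,0],"dr": [0,0,0.36],"grip": 0},
    {"dp": [0.18,-0.06,0],"dr": [0,0,0.36],"grip": 0}
  ]
}}

```text
time: 12.43
ee_pos: [0.574, -0.1219, 0.0081]
eef_rot: [-0.659, 0.752, 0.0, -0.0]
force: [-1.5, -1.1, 1.7]
finger_gap: 0.005
```

Run:
```python
from h import *
im=grab("top");c,e=orange(im);n=np.array([e[1],-e[0]])
print("tcp",bay(observe()["ee_pos"][:2]),observe()["force"],"contact tcp",c-185*e-25*n)
cv2.imwrite("pics/t4c.png",cv2.resize(im[130:300,160:440,::-1],None,fx=2.8,fy=2.8))
```

```text
orange 388 [69.  29.5] a 15.6 nozzle [ 52.2 116.2] centre [19.8  0.6] tail [ -12.6 -115. ]
tcp [[-33.6 -90.3]] [0.48358491 0.10266972 0.0625713 ] contact tcp [-31.2497858  -88.94933216]
```

View pics/t4c.png

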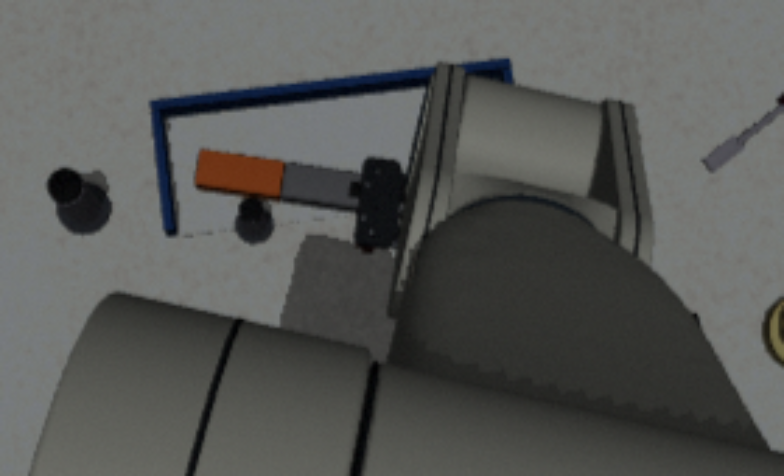

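Call:
{"op": "arm_command", "data": {
  "deltas": [
    {"dp": [0.18,-0.05,0],"dr": [0,0,0.36],"grip": 0},
    {"dp": [0.18,-0.04,0],"dr": [0,0,0.36],"grip": 0},
    {"dp": [0.18,-0.03,0],"dr": [0,0,0.36],"grip": 0},
    {"dp": [0.19,-0.02,0],"dr": [0,0,0.36],"grip": 0},
    {"dp": [0.19,-0.01,0],"dr": [0,0,0.36],"grip": 0}
  ]
}}

```text
time: 12.9
ee_pos: [0.6015, -0.1262, 0.008]
eef_rot: [0.726, -0.687, -0.0, 0.0]
force: [-1.2, 0.1, -0.2]
finger_gap: 0.004
```

Call:
{"op": "arm_command", "data": {
  "deltas": [
    {"dp": [0.19,0,0],"dr": [0,0,0.36],"grip": 0},
    {"dp": [0.19,0,0],"dr": [0,0,0.36],"grip": 0},
    {"dp": [0.1,0.01,0],"dr": [0,0,0],"grip": 0},
    {"dp": [-0.8,0,0],"dr": [0,0,0],"grip": 0},
    {"dp": [-0.5,0,0],"dr": [0,0,0],"grip": 0}
  ]
}}

```text
time: 13.32
ee_pos: [0.5762, -0.1253, 0.008]
eef_rot: [0.751, -0.66, -0.0, 0.0]
force: [-0.2, -0.1, -1.1]
finger_gap: 0.003
```

Run:
```python
from h import *
im=grab("top");c,e=orange(im);s=observe();q=s["eef_rot"]
print("tcp",bay(s["ee_pos"][:2]),s["ee_pos"],"jaw deg",np.degrees(2*np.arctan2(q[1],q[0]))-180)
```

```text
orange 387 [29.2 69. ] a 0.9 nozzle [ 37.4 122.1] centre [35.5  2.1] tail [  33.6 -117.8]
tcp [[-37.  -92.7]] [ 0.57241925 -0.12491006  0.00741806] jaw deg -262.663979262148
```

Call:
{"op": "arm_command", "data": {
  "deltas": [
    {"dp": [-0.09,0.74,0.03],"dr": [0,0,0],"grip": 80},
    {"dp": [-0.09,0.74,0],"dr": [0,0,0],"grip": 80},
    {"dp": [-0.09,0.74,0],"dr": [0,0,0],"grip": 80},
    {"dp": [-0.09,0.74,0],"dr": [0,0,0],"grip": 80},
    {"dp": [0,0,0],"dr": [0,0,0],"grip": 80}
  ]
}}

```text
time: 13.78
ee_pos: [0.566, -0.0336, 0.0091]
eef_rot: [0.752, -0.659, -0.0, -0.0]
force: [0.6, 0.1, -0.1]
finger_gap: 0.342
```

Call:
{"op": "arm_command", "data": {
  "deltas": [
    {"dp": [0,0,0],"dr": [0,0,0],"grip": 80},
    {"dp": [0,0,0],"dr": [0,0,0],"grip": 80},
    {"dp": [0,0,0],"dr": [0,0,0],"grip": 80},
    {"dp": [0,0,0],"dr": [0,0,0],"grip": 80},
    {"dp": [0,0,0],"dr": [0,0,0],"grip": 80}
  ]
}}

```text
time: 14.2
ee_pos: [0.5664, -0.037, 0.0091]
eef_rot: [0.751, -0.66, 0.0, -0.0]
force: [-0.1, 0.6, 0.1]
finger_gap: 0.721
```

Call:
{"op": "arm_command", "data": {
  "deltas": [
    {"dp": [0,0,0],"dr": [0,0,0],"grip": 80},
    {"dp": [0,0,0],"dr": [0,0,0],"grip": 80},
    {"dp": [0.33,0.04,0],"dr": [0,0,0],"grip": 80},
    {"dp": [0.33,0.04,0],"dr": [0,0,0],"grip": 80},
    {"dp": [0,0,0],"dr": [0,0,0],"grip": 80}
  ]
}}

```text
time: 14.62
ee_pos: [0.5893, -0.0336, 0.0097]
eef_rot: [0.752, -0.659, 0.001, -0.001]
force: [-0.2, -0.3, -0.6]
finger_gap: 0.912
```

Run:
```python
from h import *
s=observe();print("tcp",bay(s["ee_pos"][:2]),s["ee_pos"],s["finger_gap"]*88)
```

```text
tcp [[-9.1 -4.1]] [ 0.58927781 -0.03362461  0.0096613 ] 80.27055578927153
```

Call:
{"op": "arm_command", "data": {
  "deltas": [
    {"dp": [0.2,0.02,0],"dr": [0,0,0],"grip": 80},
    {"dp": [0.2,0.03,0],"dr": [0,0,0],"grip": 80},
    {"dp": [0.2,0.02,0],"dr": [0,0,0],"grip": 80},
    {"dp": [0.2,0.03,0],"dr": [0,0,0],"grip": 80},
    {"dp": [0.2,0.02,0],"dr": [0,0,0],"grip": 80}
  ]
}}

```text
time: 15.03
ee_pos: [0.6158, -0.03, 0.009]
eef_rot: [0.752, -0.659, -0.001, 0.001]
force: [-2.8, -0.1, 2.4]
finger_gap: 0.909
```

Call:
{"op": "arm_command", "data": {
  "deltas": [
    {"dp": [0.2,0.02,0],"dr": [0,0,0],"grip": 80},
    {"dp": [0.2,0.03,0],"dr": [0,0,0],"grip": 80},
    {"dp": [0.2,0.02,0],"dr": [0,0,0],"grip": 80},
    {"dp": [0.2,0.03,0],"dr": [0,0,0],"grip": 80},
    {"dp": [0.2,0.02,0],"dr": [0,0,0],"grip": 80}
  ]
}}

```text
time: 15.45
ee_pos: [0.6466, -0.0264, 0.009]
eef_rot: [0.752, -0.659, -0.0, 0.0]
force: [-2.1, 0.3, -1.0]
finger_gap: 0.909
```

Call:
{"op": "arm_command", "data": {
  "deltas": [
    {"dp": [0.05,0.01,0],"dr": [0,0,0],"grip": 80},
    {"dp": [0.05,0.01,0],"dr": [0,0,0],"grip": 80},
    {"dp": [0.05,0,0],"dr": [0,0,0],"grip": 80},
    {"dp": [0.05,0.01,0],"dr": [0,0,0],"grip": 80},
    {"dp": [0.05,0,0],"dr": [0,0,0],"grip": 80}
  ]
}}

```text
time: 15.87
ee_pos: [0.6534, -0.0256, 0.0091]
eef_rot: [0.752, -0.66, -0.0, 0.0]
force: [-1.0, 0.5, 0.0]
finger_gap: 0.914
```

Run:
```python
from h import *
im=grab("top");c,e=orange(im)
s=observe();print("tcp",bay(s["ee_pos"][:2]),s["ee_pos"],s["force"])
```

```text
orange 197 [30.5 33.9] a -0.0 nozzle [ 82.8 139.8] centre [82.8 19.8] tail [  82.8 -100.2]
tcp [[56.  -4.1]] [ 0.65384846 -0.02559436  0.0091455 ] [ 0.42549055  0.78330388 -0.43082616]
```

Call:
{"op": "arm_command", "data": {
  "deltas": [
    {"dp": [0.04,0,0],"dr": [0,0,0],"grip": 80},
    {"dp": [0.04,0.01,0],"dr": [0,0,0],"grip": 80},
    {"dp": [0.04,0,0],"dr": [0,0,0],"grip": 80},
    {"dp": [0,0,0],"dr": [0,0,0],"grip": 80},
    {"dp": [0,0,0],"dr": [0,0,0],"grip": 80}
  ]
}}

```text
time: 16.33
ee_pos: [0.6558, -0.0251, 0.0091]
eef_rot: [0.751, -0.66, -0.001, 0.001]
force: [-6.7, 1.1, 3.9]
finger_gap: 0.907
```

Call:
{"op": "arm_command", "data": {
  "deltas": [
    {"dp": [0.03,0,0],"dr": [0,0,0],"grip": 80},
    {"dp": [0.03,0.01,0],"dr": [0,0,0],"grip": 80},
    {"dp": [0,0,0],"dr": [0,0,0],"grip": 80},
    {"dp": [0,0,0],"dr": [0,0,0],"grip": 80},
    {"dp": [0,0,0],"dr": [0,0,0],"grip": 80}
  ]
}}

```text
time: 16.75
ee_pos: [0.6559, -0.0252, 0.009]
eef_rot: [0.751, -0.66, -0.002, 0.002]
force: [-11.7, -1.3, 8.7]
finger_gap: 0.911
```

Call:
{"op": "arm_command", "data": {
  "deltas": [
    {"dp": [-0.1,-0.01,0],"dr": [0,0,0],"grip": 80},
    {"dp": [-0.3,-0.04,0],"dr": [0,0,0],"grip": 80},
    {"dp": [-0.6,-0.07,0],"dr": [0,0,0],"grip": 80},
    {"dp": [-0.7,-0.08,0.5],"dr": [0,0,0],"grip": 80},
    {"dp": [-0.9,-0.1,0.9],"dr": [0,0,0],"grip": 80}
  ]
}}

```text
time: 17.17
ee_pos: [0.5794, -0.034, 0.0493]
eef_rot: [0.752, -0.659, -0.001, 0.001]
force: [0.9, -0.3, -0.0]
finger_gap: 0.907
```

Call:
{"op": "arm_command", "data": {
  "deltas": [
    {"dp": [-0.9,-0.8,0.9],"dr": [0,0,0],"grip": 80},
    {"dp": [-0.7,-1,0.9],"dr": [0,0,0],"grip": 80},
    {"dp": [-0.3,-1,0.5],"dr": [0,0,0],"grip": 80},
    {"dp": [-0.3,-1,0],"dr": [0,0,0],"grip": 80},
    {"dp": [0,-1,0],"dr": [0,0,0],"grip": 80}
  ]
}}

```text
time: 17.58
ee_pos: [0.5178, -0.1749, 0.1174]
eef_rot: [0.752, -0.659, 0.001, -0.001]
force: [-0.3, 0.0, -0.2]
finger_gap: 0.911
```

Run:
```python
from h import *
im=grab("top");c,e=orange(im);s=observe();print(s["ee_pos"],s["force"])
cv2.imwrite("pics/t5c.png",cv2.convertScaleAbs(cv2.resize(im[140:225,195:365,::-1],None,fx=4.7,fy=4.7,interpolation=cv2.INTER_CUBIC),alpha=1.8))
im=grab("side");cv2.imwrite("pics/s5.png",im[:,:,::-1])
```

```text
orange 402 [31.1 69.7] a 0.3 nozzle [ 87.3 122.5] centre [86.6  2.6] tail [  85.9 -117.4]
[ 0.5191438  -0.17942721  0.11725667] [ 0.75214608 -3.82011358  0.99783819]
```

View pics/t5c.png

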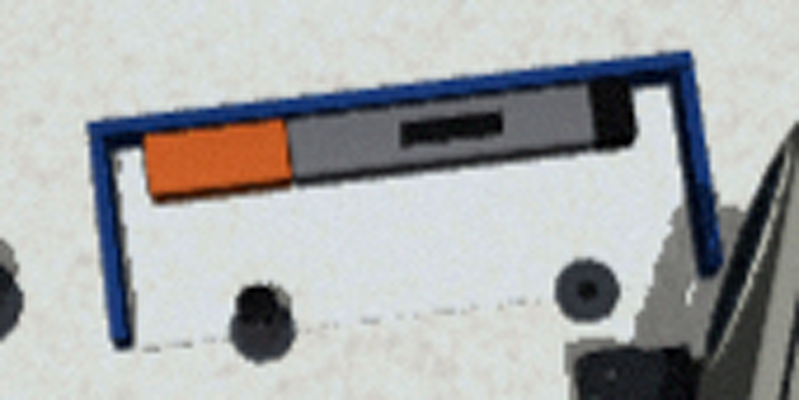

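Run:
```python
from h import *
im=grab("top").astype(int);b=im[...,2]-im[...,0]
# columns along wand: outer blue edge (bright->blue) and wand lower edge (wand->bright liner), subpixel on luminance
g=im[...,0].astype(float)
def edges(u):
    col=g[140:215,u].copy(); 
    th=70
    i=np.where(col<55)[0][0]; up=140+i-1+(col[i-1]-th)/(col[i-1]-col[i]) 
    return up
O_,L_=[],[]
for u in range(228,330,2):
    up=edges(u);O_.append((u,up))
for u in range(262,318,2):   # grey part lower edge
    v0=int(round(up:=np.interp(u,*np.array(O_).T)))
    col=g[v0+8:v0+30,u];j=np.where(col>82)[0][0];L_.append((u,v0+8+j-1+(82-col[j-1])/(col[j]-col[j-1])))
for nm,p,z in(("outer wall",O_,.035),("wand lower",L_,.0)):
    q=bay(px2w("top",p,z));k=np.polyfit(q[:,1],q[:,0],1);print(nm,"deg",np.degrees(np.arctan(k[0])).round(2),"x@0",k[1].round(1),"rms",np.std(q[:,0]-np.polyval(k,q[:,1])).round(2))
```

```text
outer wall deg 0.33 x@0 109.4 rms 0.28
wand lower deg 0.27 x@0 72.0 rms 0.2
```

View pics/s5.png

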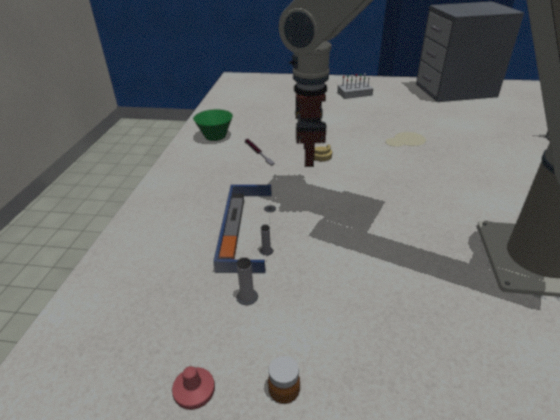

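Call:
{"op": "arm_command", "data": {
  "deltas": [
    {"dp": [-0.2,-0.5,0.5],"dr": [0,0,0],"grip": 80},
    {"dp": [-0.2,-0.5,0.7],"dr": [0,0,0],"grip": 80},
    {"dp": [-0.1,-0.3,0.5],"dr": [0,0,0],"grip": 80},
    {"dp": [0,0,0],"dr": [0,0,0],"grip": 80},
    {"dp": [0,0,0],"dr": [0,0,0],"grip": 80}
  ]
}}

```text
time: 18.15
ee_pos: [0.5042, -0.212, 0.167]
eef_rot: [0.752, -0.66, 0.001, -0.0]
force: [0.2, -0.0, -0.2]
finger_gap: 0.914
```

Run:
```python
from h import *
im=grab("top");orange(im);a=cv2.imread("pics/top0.png")[:,:,::-1]
for nm,(u0,u1,v0,v1) in dict(former=(80,120,165,205),jar=(85,125,230,265),knife=(405,480,135,195)).items():
    print(nm,np.abs(im[v0:v1,u0:u1].astype(int)-a[v0:v1,u0:u1]).mean().round(2))
s0=cv2.imread("pics/side0.png")[135:165,300:340].astype(int);s1=camera("side")[135:165,300:340,::-1];print("model(side)",np.abs(s0-s1).mean().round(2))
s=observe();print(s["time"],s["ee_pos"],s["joint_vel"].round(3));sign_off()
```

```text
orange 402 [31.1 69.7] a 0.3 nozzle [ 87.3 122.5] centre [86.6  2.6] tail [  85.9 -117.4]
former 12.06
jar 13.38
knife 16.42
model(side) 9.57
18.25 [ 0.50342306 -0.21133848  0.16578048] [-0.001  0.01   0.002 -0.002  0.003 -0.005]
the job is handed in; nothing more can be done
```

The wand is parked flat in the blue bay against the back wall, and I handed the job in at 18.25 s of the 72 s allowed. It was only pushed, in this order: nozzle end-on, nozzle side, tail end-on past the small post, tail side, then both fingertips together.

**Position:**
- The last top view puts the wand's centre at 86.6 mm deep and 2.6 mm off the middle of the bay. Its ends are at +122.5 and -117.4 mm, between side walls at ±140 mm.
- The ideal depth is 85 mm. The back wall itself measured about 1.4 mm deep of its nominal place, so this agrees within calibration.
- The wand's edge was parallel to the back wall within about 0.06° (0.27° against 0.33°).
- While pressing, the tool stopped moving at about 12 N, which is consistent with contact along the wall.

**Hand:** It is open, clear of everything, at rest about 166 mm above the bench.

**Check that did not settle anything:** I compared the bystanders' image patches with the first pictures to confirm they had not moved. All of them differed by a mean of 10 to 16 grey levels, so the comparison proved nothing. I think this is a change in overall brightness, but I did not confirm it. In the last side picture I viewed, the former, jar, knife and model were at their original pixel positions, and I saw no sign of contact with them.

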